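# Free the trough cover from under the sample cases and close the rinse trough

### The job

The flat grey cover of the rinse trough lies under a stack of two sample cases and a jar: draw it out level along the bench, between the two stops, without lifting, taking apart or toppling the stack, until it is wholly clear, leave it flat on the bench and let go. Then take it again by its middle and lay it (do not drop it) on the open trough, flat and inside the raised rims, and let go. The stack must be left standing behind the stops, and the bottle, beaker and spatula left alone.

Things in the scene. Friction and masses are not known exactly. Their poses are not given: they have to be found in the camera images.
- cover: flat plain grey plastic plate, 200 x 50 x 10 mm (x long, y wide, z thick), 0.15 kg, loose; origin at the centre of its underside, z up. It starts flat on the bench, the stack on its rear part, its front end sticking out 80 to 90 mm past the origin plane of the stops, through the gap between them. A half turn makes no difference to it.
- stops: two fixed dark steel blocks, each 14 (x) x 22 (y) x 40 (z) mm, inner faces at y = +40 and -40 mm. Origin on the bench midway between them, in the plane of the faces that hold back the stack: blocks at x = 0 to 14 mm (4 mm foot plates, looks only, to 40), stack on the -x side. The x axis points where the cover sticks out and is to be drawn.
- case: bottom of the stack: shut blue plastic sample case, 115 (x) x 120 (y) x 45 (z) mm, about 0.3 kg, loose; origin at the centre of its underside; its front face leans on or is within 2 mm of the stops, which keep it from following the cover. When the cover is out it comes down onto the bench, rear edge first.
- small_case: shut blue plastic case, 90 x 100 x 35 mm, about 0.18 kg, standing loose on the larger case; origin at the centre of its underside.
- jar: white plastic squat screw-lid jar, 76 mm across, 50 mm high, about 0.12 kg, standing loose on the small case; origin at the centre of its underside.
- trough: fixed open stainless trough, 222 (x, its length) x 70 (y) mm; origin at the centre of its underside, on the bench. The cover rests on its ledge, 50 mm up. Rims 8 mm above the ledge bound a 210 x 60 mm seat: at both ends and 51 mm along the sides from each end. Along the middle 120 mm nothing is farther than 22 mm from the centre line: room for fingers holding the cover's middle.
- bottle: bystander: white bottle, 60 mm across, 130 mm high, standing on the bench; origin at the centre of its underside.
- beaker: bystander: open glass beaker, 80 mm across, 100 mm high; origin at the centre of its underside.
- spatula: bystander: spatula, 190 mm long, lying on the bench.
Things that resemble listed ones, but are neither listed nor needed, are in the scene too. What is shaped like the small_case but brown or yellow is not meant. Several things look just like the cover: the one meant starts farthest to the robot's right.

How it is judged:
By the outcome, as a careful person would: the job done as asked, in the order asked, and still so for the second after the job is handed in, with the robot touching nothing.
It also fails if it takes over 62 s, if anything falls off the work surface, if the arm or the gripper's body presses on something with over 40 N, if the wrist force passes 120 N, or if a joint passes its speed limit or range.

### The arm

A 6-joint arm with a two-finger parallel gripper is mounted at the origin on the work surface. World frame = base frame: x ahead of the robot, y to its left, z up, the work surface at z = 0. Lengths are in m, angles in degrees, forces in N, time in s.
With the tool pointing down it reaches from about 0.4 to 0.825 m from the base axis. Payload 7 kg.
Tool frame: the origin (TCP) lies between the finger pads; the fingertips stand ctrl.nose_length ahead of it and the grasp point (between the pads) lies 2 mm behind it (ctrl.nose_length is the distance from the TCP to the fingertips, in m); z points along the fingers, y is the line along which they close (so a half turn about z gives the same grasp; the last joint's range is limited). The gripper opens to 88 mm and grips with 3 to 60 N. Pads are 19 mm wide; open, the fingers measure 130 mm over their backs; the gripper's body (78 mm by 193 mm) begins 47 mm behind the grasp point.
Start: joints at [80.277, 20.546, 0.682, 0, -70.136, -16.507], TCP at [0.298, 0.605, 0.244] pointing down, gripper open.
Joint ranges: [-176.03, 176.03], [-82.01, 121.73], [-58.28, 71.71], [-173.87, 95.51], [-174.79, -0.11], [-173.66, 173.66]. Speed limits (degrees/s): [136.94, 136.94, 172.46, 180, 180, 180].

### API

Orientations are given as [roll, pitch, yaw] about the fixed x, y, z axes, in that order (R = Rz(yaw) Ry(pitch) Rx(roll)).
In Python, from plant import ctrl gives the robot as it stands.
- The arm moves only by the tool apply_moves, never from a script. Its argument "commands" is a list of rows, each a list of 3 entries, a list of its own where there are three numbers: the shift along the world's x, y, z in cm, then the turn about the world's z in rad, then the closure, from 0 (fully open) to 1 (shut). In form: [[[x, y, z], turn, jaw], ...]. A call has 1 to 20 rows; each row is the pose to reach, as a shift and turn from the pose commanded when the call began; what a row does not reach only later rows make up. A row lasts 1/12 s, in which the tool goes at most 41.7 mm and 7.16 degrees, less where a joint would pass 70% of its speed; a pose out of reach is approached as far as the arm can. A call with a gripper value outside its range is refused whole. The fingers move at their own pace and stop on an object; the grip force is fixed at half the most. Time passes only in rows, so rows that repeat a pose let the fingers close. It gives the time, the measured TCP pose, the force, the opening and the grip force at its end, in the units of the state.
- ctrl.get_obs(): the state, without advancing time (a new reading comes with each control period).
- ctrl.snapshot(name): name is "scene" or "top" or "wrist"; returns a dict with "img" (400x640x3 uint8, red, green, blue), "fx", "fy", "cx", "cy" (pixels), "T" (4x4, takes a point from camera to world coordinates). Camera axes: x right, y up, looking along -z (the intrinsics and any distortion apply to the point x, -y, -z); pixel columns grow to the right and rows downward; lengths in m; the calibration is good to about 2 mm. A picture is of the moment at which its call begins. There is no depth.
- ctrl.close_job(): hands the job in; it is judged then, once.
Trained networks look in a picture, given as the dict that the camera call returned (one of the last four; its "shot" number tells which), for a name from the list of things; names that differ only in an ending like _2 or _b are one class to them, and where a whole thing is asked for, a point or a joint stands for the part that bears it (a point fixed in the world has none). Each returns a list of dicts, best first, with "score" (0 to 1); they miss things now and then, are a little off and sometimes report something else, mostly with a low value. They report only what shows in the picture. A call takes as long as a camera call. They do not tell look-alikes from the thing itself.
- ctrl.search_frame(picture, target): "at" ([column, row] in pixels, amid what is visible of it).
- ctrl.spot_point(picture, target): "at" ([column, row] in pixels: a listed point, or the origin of a listed thing).
The state is a dict: "clock": time; "joint_pos": joint angles; "qvel": joint speeds; "tau": joint torques, N m; "tool_pos": TCP position; "orientation": TCP orientation; "force": force on the tool from outside, world axes, zero at the start; "moment": the same for the moment, N m; "opening": finger opening in m; "gripper_force": force on a finger pad.
Only numpy, scipy, OpenCV 4.12 (cv2) and the standard library are available. Lean on these libraries where they do the work, as an engineer would, in place of code of your own. Each camera call takes 0.05 s, during which the arm holds its last target. There are 200 camera calls.

## Working session

There is one attempt and no reset: what is moved stays moved. The work goes in short steps, Python scripts to look and compute and a tool call to move; the robot and the scene stay as the last step left them, time stands still between calls to the robot, and variables do not carry over. Pictures are saved under pics/ and viewed, at most 10 in all, crops included, and the job is handed in when it is done.

Besides the shell and the picture viewer there is one more tool, called after "Emit:" as name(argument=value, ...) on one line, values as JSON. apply_moves: Moves the arm, as the interface text tells. Its arguments: {"type":"object","properties":{"commands":{"type":"array"}},"required":["commands"]}

```bash
mkdir -p pics; ls; cat > h.py <<'E'
import numpy as np,cv2
from plant import ctrl
def px2w(s,uv,z):
    T=np.array(s["T"]);d=np.array([(uv[0]-s["cx"])/s["fx"],-(uv[1]-s["cy"])/s["fy"],-1.])
    d=T[:3,:3]@d;o=T[:3,3];return o+d*(z-o[2])/d[2]
def w2px(s,p):
    T=np.array(s["T"]);q=T[:3,:3].T@(np.array(p)-T[:3,3])
    return np.array([s["cx"]+s["fx"]*q[0]/-q[2],s["cy"]-s["fy"]*q[1]/-q[2]])
def save(s,n): cv2.imwrite("pics/"+n,np.ascontiguousarray(s["img"][:,:,::-1]))
E
python3 - <<'E'
from h import *
for n in("scene","top"):
    s=ctrl.snapshot(n);save(s,n+"0.png");print(n,{k:s[k] for k in s if k not in("img",)})
    for t,z in(("cover",.01),("stops",0),("case",0.01),("small_case",.055),("jar",.09),("trough",0),("bottle",0),("beaker",0),("spatula",0)):
        for r in ctrl.spot_point(s,t)[:5]: print(t,round(r["score"],2),np.round(r["at"]),px2w(s,r["at"],z).round(3))
print(ctrl.nose_length,ctrl.get_obs())
E
```

```text
pics
scene {'fx': 364.08968596127977, 'fy': 364.08968596127977, 'cx': 321.75049699947516, 'cy': 194.73638515445091, 'T': array([[-0.34621318, -0.72913372,  0.59033927,  1.19853616],
       [ 0.93812755, -0.26417909,  0.22388861,  0.37247256],
       [-0.00728945,  0.63132672,  0.77548271,  0.88927817],
       [ 0.        ,  0.        ,  0.        ,  1.        ]]), 'shot': 1}
cover 0.75 [346. 223.] [0.604 0.222 0.01 ]
cover 0.6 [355. 231.] [0.622 0.255 0.01 ]
cover 0.59 [475. 217.] [0.453 0.575 0.01 ]
case 0.86 [366. 228.] [0.601 0.283 0.01 ]
case 0.52 [186. 217.] [ 0.746 -0.233  0.01 ]
case 0.42 [211. 170.] [ 0.556 -0.262  0.01 ]
small_case 0.77 [423. 257.] [0.669 0.45  0.055]
small_case 0.69 [352. 228.] [0.644 0.251 0.055]
small_case 0.68 [380. 184.] [0.465 0.284 0.055]
small_case 0.65 [371. 213.] [0.58  0.285 0.055]
jar 0.98 [371. 209.] [0.591 0.286 0.09 ]
trough 0.86 [213. 169.] [ 0.543 -0.266  0.   ]
bottle 0.6 [233. 231.] [ 0.738 -0.08   0.   ]
beaker 0.73 [185. 216.] [ 0.74  -0.244 -0.   ]
spatula 0.96 [323. 266.] [0.755 0.206 0.   ]
top {'fx': 369.4801037571086, 'fy': 369.4801
[... 933 characters left out ...]
6.] [0.747 0.209 0.   ]
0.017 {'clock': 1.0, 'joint_pos': array([ 8.02769392e+01,  2.05461214e+01,  6.80712386e-01, -1.04742637e-03,
       -7.01366018e+01, -1.65071626e+01]), 'qvel': array([ 0.07661981, -0.06818625,  0.08335718,  0.05316298,  0.00098452,
        0.0348567 ]), 'tau': array([ 5.55583756e-04, -5.82392406e+01,  2.93310821e+01,  7.00213060e+00,
        1.24835133e-02, -2.24779410e-05]), 'tool_pos': array([0.29833126, 0.60545014, 0.24355116]), 'orientation': array([ 1.79997792e+02,  3.73146201e-04, -2.62305793e+01]), 'force': array([0.07638812, 0.32940233, 0.48555234]), 'moment': array([-0.03500594, -0.02995448, -0.06479254]), 'gripper_force': 0.0, 'opening': 0.08783077438109793}
```

View pics/top0.png

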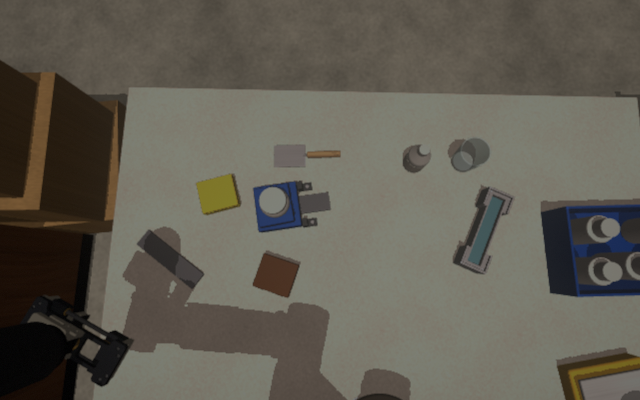

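View pics/scene0.png

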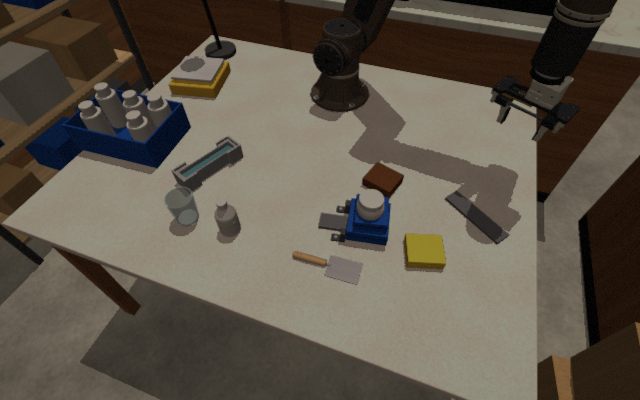

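```bash
python3 - <<'E'
import cv2
a=cv2.imread("pics/top0.png")
c=lambda x,y,w,h,f:cv2.resize(a[y:y+h,x:x+w],None,fx=f,fy=f,interpolation=cv2.INTER_CUBIC)
import numpy as np
A=c(245,170,100,70,5);B=c(445,175,80,105,5)
cv2.imwrite("pics/c1.png",cv2.copyMakeBorder(A,0,175,0,0,cv2.BORDER_CONSTANT));
o=np.zeros((525,900,3),np.uint8);o[:350,:500]=A;o[:525,500:900]=B
cv2.imwrite("pics/c1.png",cv2.convertScaleAbs(cv2.resize(o,(800,467)),alpha=1.6))
E
```

```text
(no output)
```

View pics/c1.png

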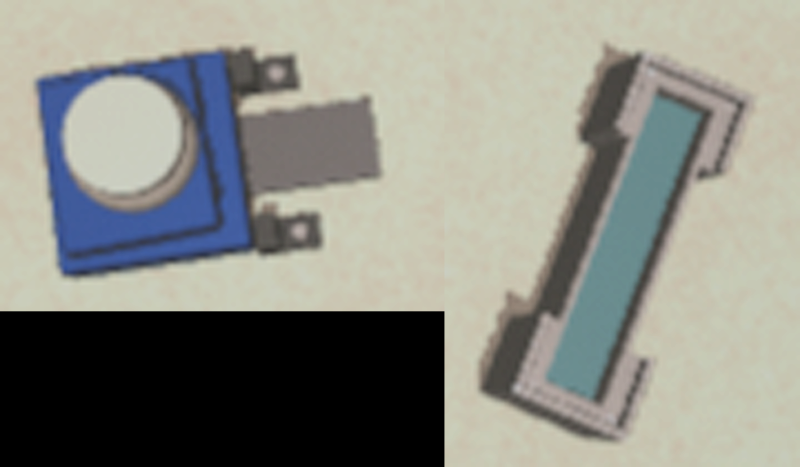

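```bash
python3 - <<'E'
from h import *
s=dict(fx=369.4801037571086,fy=369.4801037571086,cx=324.11072954966187,cy=202.9714015103456,T=np.array([[0.02636486,0.98733265,-0.1564581,0.44973734],[-0.99962423,0.02486454,-0.0115391,0.14690437],[-0.00750267,0.15670353,0.98761719,1.02409123],[0,0,0,1]]))
C=[px2w(s,(245+x/4.444-.5,170+y/4.444-.5),.01)[:2] for x,y in((367,97),(380,178),(245,192),(240,117))]
C=np.array(C);print(C.round(4))
print(np.linalg.norm(C[0]-C[1]),[np.degrees(np.arctan2(*(v[::-1]))) for v in(C[1]-C[2],C[0]-C[3])])
B=np.array([px2w(s,(445+(x-444.4)/4.444-.5,175+y/4.444-.5),.058)[:2] for x,y in((640,55),(748,97),(620,438),(515,390))])
print(B.round(4),B.mean(0),[np.linalg.norm(B[i]-B[(i+1)%4]) for i in range(4)],np.degrees(np.arctan2(*((B[0]-B[3])[::-1]))),np.degrees(np.arctan2(*((B[1]-B[2])[::-1]))))
E
```

```text
[[0.6435 0.1513]
 [0.5923 0.1419]
 [0.5814 0.2258]
 [0.6288 0.2307]]
0.052029827110531855 [np.float64(-82.57254521203673), np.float64(-79.4664888589218)]
[[ 0.6571 -0.2773]
 [ 0.6331 -0.3403]
 [ 0.4314 -0.2562]
 [ 0.4571 -0.1967]] [ 0.54466661 -0.26760995] [np.float64(0.06733571461085837), np.float64(0.21862255288449567), np.float64(0.06483282292765452), np.float64(0.21561828595509897)] -21.97549434194747 -22.63319366174066
```

Emit:
apply_moves(commands=[[[31.6,-43.4,-2],-0.956,0],[[31.6,-43.4,-2],-0.956,0],[[31.6,-43.4,-2],-0.956,0],[[31.6,-43.4,-2],-0.956,0],[[31.6,-43.4,-2],-0.956,0],[[31.6,-43.4,-2],-0.956,0],[[31.6,-43.4,-2],-0.956,0],[[31.6,-43.4,-2],-0.956,0],[[31.6,-43.4,-2],-0.956,0],[[31.6,-43.4,-2],-0.956,0],[[31.6,-43.4,-2],-0.956,0],[[31.6,-43.4,-2],-0.956,0],[[31.6,-43.4,-2],-0.956,0],[[31.6,-43.4,-2],-0.956,0],[[31.6,-43.4,-2],-0.956,0],[[31.6,-43.4,-2],-0.956,0],[[31.6,-43.4,-2],-0.956,0],[[31.6,-43.4,-2],-0.956,0]])

```text
clock: 2.5
tool_pos: [0.6139, 0.1726, 0.2238]
orientation: [-180.0, 0.0, -80.9]
force: [0.6, 0.9, 0.2]
opening: 0.0875
gripper_force: 0.0
```

```bash
python3 - <<'E'
from h import *
o=ctrl.get_obs();print(o["clock"],o["tool_pos"],o["orientation"],o["joint_pos"].round(1))
s=ctrl.snapshot("wrist");save(s,"w0.png");np.save("w0.npy",s,allow_pickle=True);print({k:s[k] for k in s if k!="img"})
E
```

```text
2.5 [0.61385024 0.17260443 0.22380966] [-1.79982463e+02  1.17211909e-02 -8.09087189e+01] [ 33.2  17.8  -6.   -0.  -66.2 -24.1]
{'fx': 297.0393269457044, 'fy': 297.0393269457044, 'cx': 317.4140185033543, 'cy': 199.21071296711074, 'T': array([[-0.98737345,  0.15074753,  0.04867081,  0.62683302],
       [-0.1584037 , -0.94227532, -0.29500082,  0.09233341],
       [ 0.00139066, -0.29898561,  0.95425661,  0.36446419],
       [ 0.        ,  0.        ,  0.        ,  1.        ]]), 'shot': 3}
```

View pics/w0.png

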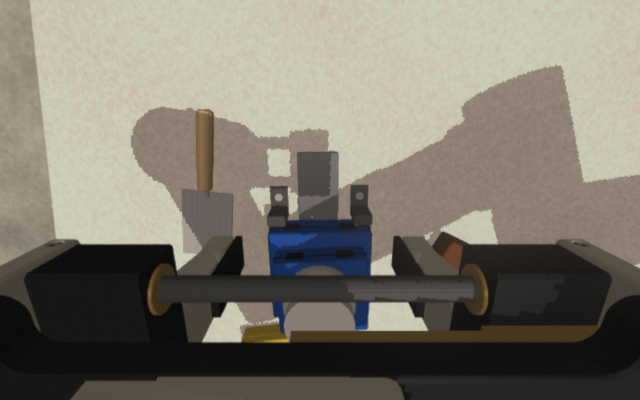

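```bash
python3 - <<'E'
from h import *
s=np.load("w0.npy",allow_pickle=True).item()
g=s["img"].astype(int)
print(g[140:160,318].tolist()); 
for r in(165,185,205):print(r,g[r,288:304,0].tolist(),g[r,330:346,0].tolist())
for p in((296.5,152),(338,152),(338,215),(298,215)):print(px2w(s,p,.01).round(4))
for p in((270,224),(287,224),(350,224),(371,224)):print('stop foot',px2w(s,p,0).round(4))
for p in((262,186),(287,186),(351,185),(367,185)):print('footfront',px2w(s,p,.004).round(4))
E
```

```text
[[147, 133, 119], [145, 132, 118], [146, 132, 119], [146, 132, 118], [146, 132, 118], [147, 134, 119], [148, 134, 120], [148, 135, 120], [147, 134, 119], [145, 131, 117], [144, 131, 117], [126, 114, 103], [81, 75, 71], [81, 77, 73], [83, 79, 75], [82, 78, 74], [84, 78, 75], [84, 79, 76], [83, 78, 74], [83, 79, 75]]
165 [201, 199, 180, 149, 145, 145, 143, 142, 138, 97, 82, 81, 81, 81, 80, 81] [87, 101, 117, 119, 118, 119, 118, 124, 152, 196, 201, 201, 199, 200, 201, 201]
185 [138, 141, 142, 144, 142, 138, 138, 137, 137, 130, 83, 77, 76, 75, 76, 75] [105, 114, 115, 114, 115, 115, 115, 117, 146, 194, 200, 199, 199, 198, 195, 179]
205 [136, 194, 201, 201, 200, 201, 200, 200, 200, 188, 124, 104, 110, 111, 110, 109] [74, 73, 72, 73, 73, 73, 74, 78, 114, 139, 143, 143, 143, 142, 143, 144]
[0.6427 0.1477 0.01  ]
[0.5939 0.1398 0.01  ]
[0.5796 0.2186 0.01  ]
[0.6298 0.2266 0.01  ]
stop foot [0.6646 0.2487 0.    ]
stop foot [0.6425 0.2452 0.    ]
stop foot [0.5603 0.2321 0.    ]
stop foot [0.5329 0.2277 0.    ]
footfront [0.6798 0.1976 0.004 ]
footfront [0.6489 0.1927 0.004 ]
footfront [0.5698 0.1787 0.004 ]
footfront [0.55   0.1755 0.004 ]
```

Emit:
apply_moves(commands=[[[0,-0.8,-4],0.014,0],[[0,-0.8,-8],0.014,0],[[0,-0.8,-12],0.014,0],[[0,-0.8,-16],0.014,0],[[0,-0.8,-18],0.014,0],[[0,-0.8,-19.4],0.014,0],[[0,-0.8,-20.3],0.014,0],[[0,-0.8,-20.3],0.014,0],[[0,-0.8,-20.3],0.014,0],[[0,-0.8,-20.3],0.014,0.2],[[0,-0.8,-20.3],0.014,0.3],[[0,-0.8,-20.3],0.014,0.4],[[0,-0.8,-20.3],0.014,0.6],[[0,-0.8,-20.3],0.014,1],[[0,-0.8,-20.3],0.014,1],[[0,-0.8,-20.3],0.014,1],[[0,-0.8,-20.3],0.014,1]])

```text
clock: 3.97
tool_pos: [0.6146, 0.1635, 0.0208]
orientation: [-180.0, 0.0, -80.2]
force: [0.0, -0.7, 2.2]
opening: 0.0496
gripper_force: 30.0
```

Emit:
apply_moves(commands=[[[0.03,-0.2,0],0,1],[[0.1,-0.6,0],0,1],[[0.17,-1.0,0],0,1],[[0.24,-1.4,0],0,1],[[0.31,-1.8,0],0,1],[[0.38,-2.2,0],0,1],[[0.45,-2.6,0],0,1],[[0.52,-3.0,0],0,1],[[0.59,-3.4,0],0,1],[[0.66,-3.8,0],0,1],[[0.73,-4.2,0],0,1],[[0.8,-4.6,0],0,1],[[0.85,-4.9,0],0,1],[[0.9,-5.2,0],0,1],[[0.95,-5.5,0],0,1],[[1.0,-5.8,0],0,1],[[1.05,-6.1,0],0,1],[[1.1,-6.4,0],0,1],[[1.16,-6.7,0],0,1],[[1.2,-7.0,0],0,1]])

```text
clock: 5.63
tool_pos: [0.627, 0.0959, 0.0208]
orientation: [-179.9, 0.1, -80.2]
force: [-3.3, 12.0, 0.9]
opening: 0.0495
gripper_force: 30.0
```

```bash
python3 - <<'E'
from h import *
s=ctrl.snapshot("scene");cv2.imwrite("pics/s1.png",cv2.resize(s["img"][140:290,270:440,::-1],None,fx=4,fy=4,interpolation=cv2.INTER_CUBIC))
E
```

```text
(no output)
```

View pics/s1.png

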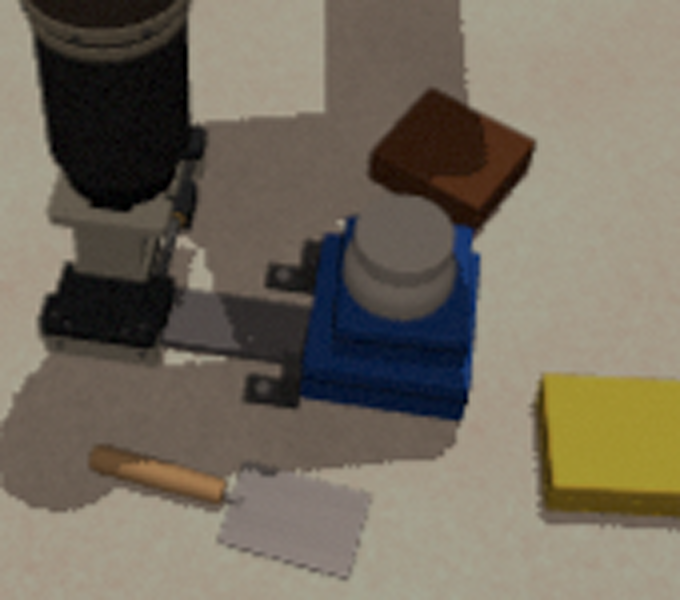

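Emit:
apply_moves(commands=[[[0.03,-0.2,0],0,1],[[0.09,-0.5,0],0,1],[[0.16,-0.9,0],0,1],[[0.23,-1.3,0],0,1],[[0.3,-1.7,0],0,1],[[0.37,-2.1,0],0,1],[[0.44,-2.5,0],0,1],[[0.5,-2.9,0],0,1],[[0.56,-3.2,0],0,1],[[0.61,-3.5,0],0,1],[[0.66,-3.8,0],0,1],[[0.71,-4.1,0],0,1],[[0.77,-4.4,0],0,1],[[0.82,-4.7,0],0,1],[[0.87,-5.0,0],0,1],[[0.96,-5.5,0],0,1],[[1.04,-6.0,0],0,1],[[1.15,-6.6,0],0,1],[[1.25,-7.2,0],0,1],[[1.36,-7.8,0],0,1]])

```text
clock: 7.35
tool_pos: [0.6401, 0.0151, 0.0208]
orientation: [-180.0, 0.0, -80.2]
force: [-0.5, 4.4, 5.4]
opening: 0.0495
gripper_force: 30.0
```

Emit:
apply_moves(commands=[[[0.1,-0.6,0],0,1],[[0.2,-1.2,0],0,1],[[0.31,-1.8,0],0,1],[[0.35,-2.0,0],0,1],[[0.35,-2.0,0],0,1],[[0.35,-2.0,0],0,1]])

```text
clock: 7.85
tool_pos: [0.6437, -0.0055, 0.0208]
orientation: [-180.0, -0.0, -80.2]
force: [0.8, -1.8, 5.7]
opening: 0.0497
gripper_force: 30.0
```

```bash
python3 - <<'E'
from h import *
s=ctrl.snapshot("scene");cv2.imwrite("pics/s2.png",cv2.resize(s["img"][140:290,250:420,::-1],None,fx=4,fy=4,interpolation=cv2.INTER_CUBIC))
E
```

```text
(no output)
```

View pics/s2.png

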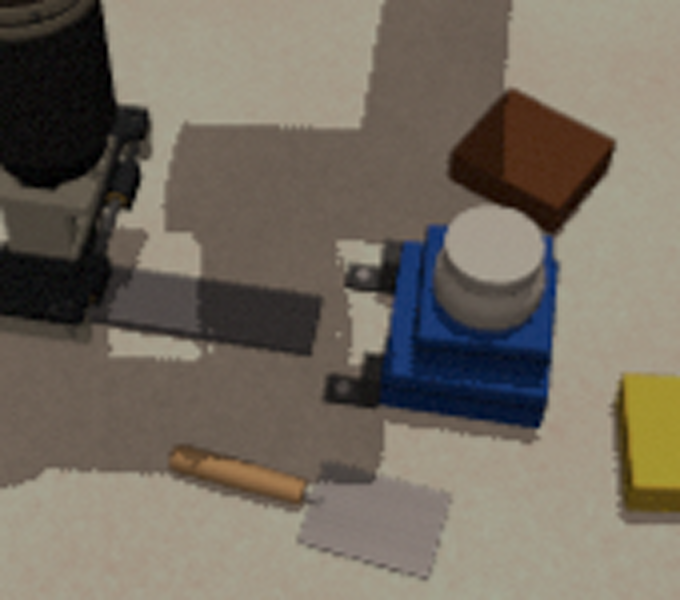

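Emit:
apply_moves(commands=[[[0,0,0],0,0.5],[[0,0,0],0,0.3],[[0,0,0],0,0.1],[[0,0,0],0,0],[[0,0,0],0,0],[[0,0,0],0,0],[[0,0,1],0,0],[[0,0,4],0,0],[[0,0,8],0,0],[[0,0,12],0,0],[[-0.7,4,16],0,0],[[-1.4,7.9,17],0,0],[[-1.4,7.9,17],0,0],[[-1.4,7.9,17],0,0],[[-1.4,7.9,17],0,0],[[-1.4,7.9,17],0,0]])

```text
clock: 9.23
tool_pos: [0.6289, 0.0742, 0.1902]
orientation: [179.9, -0.0, -80.2]
force: [-0.3, -0.5, 0.0]
opening: 0.0876
gripper_force: 0.0
```

```bash
python3 - <<'E'
from h import *
o=ctrl.get_obs();print(o["clock"],o["tool_pos"],o["orientation"])
s=ctrl.snapshot("wrist");save(s,"w1.png");np.save("w1.npy",s,allow_pickle=True)
E
```

```text
9.2333 [0.62893637 0.07415911 0.1902069 ] [ 1.79942145e+02 -5.86889761e-03 -8.01858460e+01]
```

View pics/w1.png

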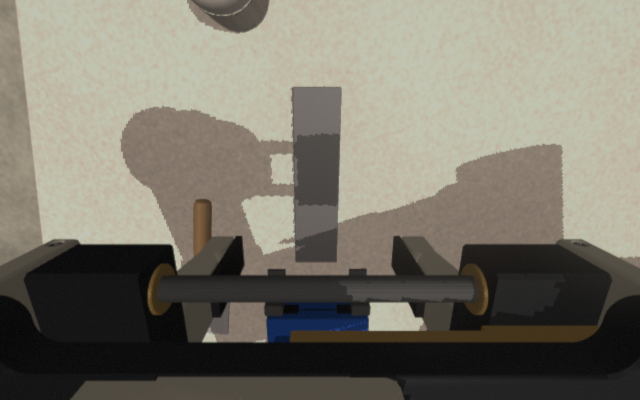

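```bash
python3 - <<'E'
from h import *
s=np.load("w1.npy",allow_pickle=True).item();g=s["img"].astype(int)[:,:,0]
print(g[82:92,316],g[256:268,316]);
for r in(100,120,215,245):print(r,g[r,286:300],g[r,332:346])
C=np.array([px2w(s,p,.01) for p in((291.8,86.8),(341,86.8),(337,261.7),(295.5,261.7))])[:,:2]
print(C.round(4),C.mean(0),[np.linalg.norm(C[i]-C[(i+1)%4]).round(4) for i in range(4)]);v=C[0]+C[1]-C[2]-C[3];print(np.degrees(np.arctan2(v[1],v[0])))
E
```

```text
[191 191 192 189 169 116 117 120 118 118] [ 63  64  63  64  65  78 108 134 135 134 133 135]
100 [191 191 191 190 182 135 108 102 117 118 116 117 117 117] [119 119 118 118 118 118 117 118 119 156 187 190 191 191]
120 [190 191 191 190 191 182 136 104 114 115 116 114 115 115] [116 117 117 117 117 117 116 116 127 184 191 191 190 191]
215 [191 191 190 191 192 191 191 181 119  93 103 105 105 105] [106 106 106 107 107 119 182 191 191 189 191 190 190 190]
245 [192 192 192 191 191 191 191 178 163  91  69  77  69  67] [ 65  67  65  67  80 128 136 137 138 136 133 135 135 134]
[[ 0.671  -0.0201]
 [ 0.6219 -0.0286]
 [ 0.5881  0.1671]
 [ 0.6377  0.1756]] [0.62969519 0.07351459] [np.float64(0.0498), np.float64(0.1986), np.float64(0.0503), np.float64(0.1985)]
-80.27149353621547
```

Emit:
apply_moves(commands=[[[-8.4,-34.2,7],1.01,0],[[-8.4,-34.2,7],1.01,0],[[-8.4,-34.2,7],1.01,0],[[-8.4,-34.2,7],1.01,0],[[-8.4,-34.2,7],1.01,0],[[-8.4,-34.2,7],1.01,0],[[-8.4,-34.2,7],1.01,0],[[-8.4,-34.2,7],1.01,0],[[-8.4,-34.2,7],1.01,0],[[-8.4,-34.2,7],1.01,0],[[-8.4,-34.2,7],1.01,0],[[-8.4,-34.2,7],1.01,0],[[-8.4,-34.2,7],1.01,0],[[-8.4,-34.2,7],1.01,0],[[-8.4,-34.2,7],1.01,0],[[-8.4,-34.2,7],1.01,0]])

```text
clock: 10.62
tool_pos: [0.5457, -0.2667, 0.2604]
orientation: [180.0, 0.0, -22.3]
force: [0.2, 0.8, 0.2]
opening: 0.0877
gripper_force: 0.0
```

```bash
python3 - <<'E'
from h import *
o=ctrl.get_obs();print(o["clock"],o["tool_pos"],o["orientation"])
s=ctrl.snapshot("wrist");cv2.imwrite("pics/w2.png",cv2.resize(s["img"][40:300,200:440,::-1],None,fx=2.3,fy=2.3,interpolation=cv2.INTER_CUBIC));np.save("w2.npy",s,allow_pickle=True)
E
```

```text
10.6167 [ 0.54571516 -0.26669246  0.2604136 ] [ 1.79999056e+02  1.38484966e-02 -2.22611926e+01]
```

View pics/w2.png

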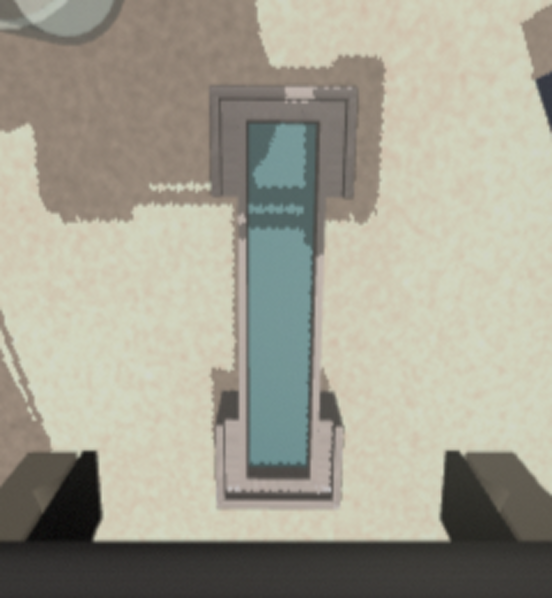

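```bash
python3 - <<'E'
from h import *
s=np.load("w2.npy",allow_pickle=True).item()
for z,P in((.058,((210,86),(357.5,86),(340.5,508),(216.5,508))),(.05,((220,99),(347,99),(333,492),(225,492)))):
    C=np.array([px2w(s,(200+(x+.5)/2.3-.5+.5*0,40+(y+.5)/2.3-.5),z) for x,y in P])[:,:2]
    print(C.round(4),C.mean(0),[np.linalg.norm(C[i]-C[(i+1)%4]).round(4) for i in range(4)]);v=C[0]+C[1]-C[2]-C[3];print(np.degrees(np.arctan2(v[1],v[0])))
E
```

```text
[[ 0.6587 -0.2827]
 [ 0.6327 -0.3463]
 [ 0.429  -0.2618]
 [ 0.4554 -0.1971]] [ 0.54395722 -0.2719638 ] [np.float64(0.0688), np.float64(0.2206), np.float64(0.0698), np.float64(0.2205)]
-22.674899267763383
[[ 0.6525 -0.2844]
 [ 0.6294 -0.3408]
 [ 0.4358 -0.2605]
 [ 0.4591 -0.2034]] [ 0.54419883 -0.27228585] [np.float64(0.0609), np.float64(0.2097), np.float64(0.0617), np.float64(0.2096)]
-22.616321466084127
```

Emit:
apply_moves(commands=[[[8.4,34.1,-7],-1.01,0],[[8.4,34.1,-7],-1.01,0],[[8.4,34.1,-7],-1.01,0],[[8.4,34.1,-7],-1.01,0],[[8.4,34.1,-7],-1.01,0],[[8.4,34.1,-7],-1.01,0],[[8.4,34.1,-7],-1.01,0],[[8.4,34.1,-7],-1.01,0],[[8.4,34.1,-7],-1.01,0],[[8.4,34.1,-7],-1.01,0],[[8.4,34.1,-7],-1.01,0],[[8.4,34.1,-7],-1.01,0],[[8.4,34.1,-7],-1.01,0]])

```text
clock: 11.75
tool_pos: [0.6293, 0.0729, 0.1909]
orientation: [-180.0, -0.0, -80.2]
force: [1.0, -0.4, 0.3]
opening: 0.0878
gripper_force: 0.0
```

Emit:
apply_moves(commands=[[[0,0,-4],0,0],[[0,0,-8],0,0],[[0,0,-12],0,0],[[0,0,-14.5],0,0],[[0,0,-16],0,0],[[0,0,-17],0,0],[[0,0,-17],0,0],[[0,0,-17],0,0.2],[[0,0,-17],0,0.3],[[0,0,-17],0,0.4],[[0,0,-17],0,0.6],[[0,0,-17],0,1],[[0,0,-17],0,1],[[0,0,-17],0,1],[[0,0,-17],0,1]])

```text
clock: 13.0
tool_pos: [0.6297, 0.0736, 0.0211]
orientation: [-180.0, 0.0, -80.2]
force: [-1.2, 0.7, 4.1]
opening: 0.0496
gripper_force: 30.0
```

Emit:
apply_moves(commands=[[[0,0,1],0,1],[[0,0,3],0,1],[[0,0,6],0,1],[[0,0,9],0,1],[[0,0,12],0,1],[[0,0,15],0,1],[[-0.2,-1,17],0.02,1],[[-0.7,-3,18],0.09,1],[[-1.4,-5.5,18],0.17,1],[[-2.1,-8.4,18],0.25,1],[[-2.8,-11.3,18],0.33,1],[[-3.5,-14.2,18],0.41,1],[[-4.2,-17.1,18],0.49,1],[[-5,-20,18],0.57,1],[[-5.7,-23,18],0.65,1],[[-6.4,-26,18],0.74,1],[[-7.2,-29,18],0.83,1],[[-7.9,-32,18],0.92,1],[[-8.4,-34,18],0.98,1],[[-8.53,-34.55,18],1.005,1]])

```text
clock: 14.67
tool_pos: [0.5426, -0.2747, 0.2007]
orientation: [180.0, 0.1, -22.6]
force: [0.6, -0.6, -1.1]
opening: 0.0497
gripper_force: 30.0
```

Emit:
apply_moves(commands=[[[0,0,0],0,1],[[0,0,-2],0,1],[[0,0,-4],0,1],[[0,0,-6],0,1],[[0,0,-8],0,1],[[0,0,-9.5],0,1],[[0,0,-10.5],0,1],[[0,0,-11],0,1],[[0,0,-11],0,1],[[0,0,-11],0,1]])

```text
clock: 15.5
tool_pos: [0.5446, -0.2719, 0.0912]
orientation: [180.0, -0.0, -22.6]
force: [0.5, 0.3, -1.0]
opening: 0.0497
gripper_force: 30.0
```

```bash
python3 - <<'E'
from h import *
o=ctrl.get_obs();print(o["clock"],o["tool_pos"],o["orientation"],o["force"],o["moment"])
s=ctrl.snapshot("wrist");cv2.imwrite("pics/w3.png",cv2.resize(s["img"][20:300,180:460,::-1],None,fx=2.1,fy=2.1,interpolation=cv2.INTER_CUBIC));np.save("w3.npy",s,allow_pickle=True)
E
```

```text
15.5 [ 0.54463883 -0.27190893  0.09118568] [ 1.79995403e+02 -3.53655914e-02 -2.26068500e+01] [ 0.5258198   0.31907775 -1.02386453] [-0.04359132  0.00219458 -0.02032925]
```

View pics/w3.png

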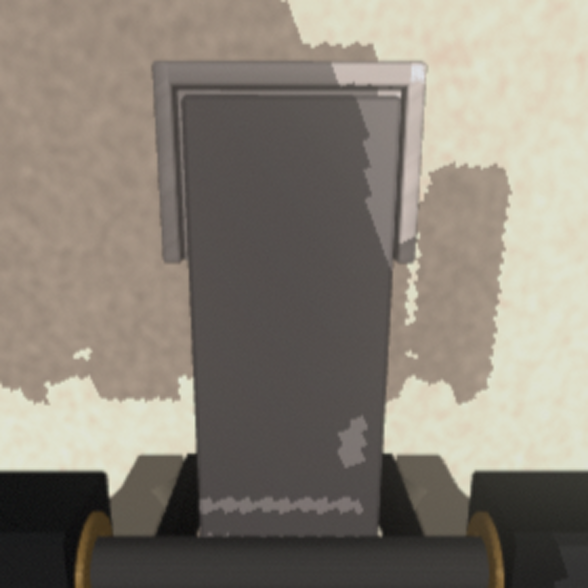

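```bash
python3 - <<'E'
from h import *
s=np.load("w3.npy",allow_pickle=True).item()
a=np.radians(-22.65);d=np.array([np.cos(a),np.sin(a)]);n=np.array([-d[1],d[0]]);c=np.array([.5441,-.2721])
for nm,z,P in(("cover",.0803,((183,97),(400,97),(387,290),(191,290))),("rimouter",.058,((152,62),(427,62),(414,262),(164,262))),("riminner",.058,((173,85),(406,85)))):
    for x,y in P:
        p=px2w(s,(180+(x+.5)/2.1-.5,20+(y+.5)/2.1-.5),z)[:2]-c;print(nm,(p@d).round(4),(p@n).round(4))
E
```

```text
cover 0.0995 0.024
cover 0.0996 -0.0245
cover 0.0563 -0.0236
cover 0.0563 0.0242
rimouter 0.1103 0.0349
rimouter 0.1104 -0.0345
rimouter 0.0604 -0.0343
rimouter 0.0603 0.0348
riminner 0.105 0.0299
riminner 0.105 -0.0295
```

Emit:
apply_moves(commands=[[[0,0,-0.5],0,1],[[0,0,-1.0],0,1],[[0,0,-1.4],0,1],[[0,0,-1.6],0,1],[[0,0,-1.75],0,1],[[0,0,-1.85],0,1],[[0,0,-1.95],0,1],[[0,0,-2.0],0,1],[[0,0,-2.0],0,1],[[0,0,-2.0],0,1]])

```text
clock: 16.38
tool_pos: [0.5442, -0.2721, 0.0711]
orientation: [180.0, -0.0, -22.6]
force: [-3.2, 0.7, 4.6]
opening: 0.049
gripper_force: 30.0
```

Emit:
apply_moves(commands=[[[0,0,0],0,0.5],[[0,0,0],0,0.4],[[0,0,0],0,0.3],[[0,0,0],0,0.1],[[0,0,0],0,0],[[0,0,0],0,0],[[0,0,0],0,0],[[0,0,1],0,0],[[0,0,3],0,0],[[0,0,6],0,0],[[0,0,10],0,0],[[0,0,14],0,0],[[0,0,18],0,0],[[0,0,19],0,0],[[0,0,19],0,0],[[0,0,19],0,0]])

```text
clock: 17.72
tool_pos: [0.5443, -0.272, 0.2622]
orientation: [-180.0, -0.1, -22.6]
force: [0.3, -0.6, -1.1]
opening: 0.0877
gripper_force: 0.0
```

```bash
python3 - <<'E'
from h import *
s=ctrl.snapshot("wrist");a=cv2.resize(s["img"][40:300,200:440,::-1],None,fx=1.7,fy=1.7,interpolation=cv2.INTER_CUBIC)
s=ctrl.snapshot("scene");b=cv2.resize(s["img"][120:290,150:450,::-1],None,fx=1.3,fy=1.3,interpolation=cv2.INTER_CUBIC)
o=np.zeros((442,800,3),np.uint8);o[:a.shape[0],:a.shape[1]]=a;o[:b.shape[0],410:800]=b;cv2.imwrite("pics/f.png",o)
E
```

```text
(no output)
```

View pics/f.png

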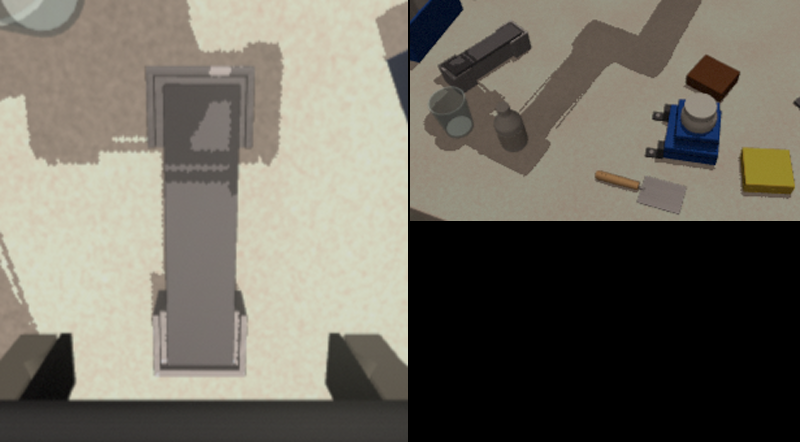

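```bash
python3 -c "
from plant import ctrl
print(ctrl.close_job())"
```

```text
the job is handed in; nothing more can be done
None
```

The job is handed in at about 18 s: the cover lies flat on the trough inside the raised rims, the stack is standing behind the stops, and the bottle, beaker and spatula were not touched.

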